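# Shut the slide scanner and start it with the foot switch

## Robot

A 6-joint arm with a two-finger parallel gripper is mounted at the origin on the work surface. World frame = base frame: x ahead of the robot, y to its left, z up, the work surface at z = 0. Lengths are in m, angles in degrees, forces in N, time in s.
With the tool pointing down it reaches from about 0.25 to 0.725 m from the base axis. Payload 9.7 kg.
Tool frame: the origin (TCP) lies between the finger pads; the fingertips stand bot.tcp_to_tips ahead of it and the grasp point (between the pads) lies 2 mm behind it (bot.tcp_to_tips is the distance from the TCP to the fingertips, in m); z points along the fingers, y is the line along which they close (so a half turn about z gives the same grasp; the last joint's range is limited). The gripper opens to 85 mm and grips with 20 to 120 N. Pads are 22 mm wide; open, the fingers measure 114 mm over their backs; the gripper's body (76 mm by 85 mm) begins 54 mm behind the grasp point. The pads swing forward as they close: fully open they stand 13 mm farther back than shut.
Start: joints at [-76.719, 4.979, 10.078, 95.1, 0, 90], TCP at [0.126, -0.535, 0.248] pointing down, gripper open.
Joint ranges: [-179.16, 179.16], [-48.56, 103.87], [-65.8, 70.77], [-126.05, 130.52], [-82.76, 87.17], [-180, 180]. Speed limits (degrees/s): [127.2, 127.2, 147.25, 180, 180, 180].

## Interface

Orientations are given as [roll, pitch, yaw] about the fixed x, y, z axes, in that order (R = Rz(yaw) Ry(pitch) Rx(roll)).
In Python, from workcell import sensors, camera, camera_params, bot gives the robot as it stands.
- The arm moves only by the tool apply_moves, never from a script. Its argument "motion" is a list of rows, each an object with "jaw": the opening, from -1 (shut) to 1 (fully open); "xyz": the shift along the tool's x, y, z in mm, a list of three; "twist": the turn about the tool's z in rad. A call has 1 to 5 rows; each row is the pose to reach, as a shift and turn from the pose commanded when the call began, along the tool's axes at that moment; what a row does not reach only later rows make up. A row lasts 1/8 s, in which the tool goes at most 62.5 mm and 10.7 degrees, less where a joint would pass 70% of its speed; a pose out of reach is approached as far as the arm can. A call with a gripper value outside its range is refused whole. The fingers move at their own pace and stop on an object; "grip_force" is the grip in N (left out, the last holds). Time passes only in rows, so rows that repeat a pose let the fingers close. It gives the time, the measured TCP pose, the force, the opening and the grip force at its end, in the units of the state.
- sensors.get_obs(): the state, without advancing time (a new reading comes with each control period).
- camera(name): name is "scene" or "side" or "wrist"; returns (picture, depth): 400x640x3 uint8, red, green, blue; 400x640 float32, m along the optical axis (not along the pixel's ray), 0 where there is no reading.
- camera_params(name): a dict with "mtx" (3x3 intrinsics, pixels), "rvec" (rotation vector, rad) and "tvec" (3), from world to camera coordinates, as OpenCV has them. Camera axes: x right, y down, z forward; pixel columns grow to the right and rows downward; lengths in m; the calibration is good to about 2 mm. A picture is of the moment at which its call begins: read the wrist's pose just before it. camera_params takes no time and is no camera call; for the wrist camera it gives the pose at the moment of the call.
- bot.job_done(): hands the job in; it is judged then, once.
The state is a dict: "time": time; "q": joint angles; "qd": joint speeds; "joint_efforts": joint torques, N m; "ee_pos": TCP position; "tcp_rot": TCP orientation; "wrist_force": force on the tool from outside, world axes, zero at the start; "torque": the same for the moment, N m; "opening": finger opening in m; "grasp_force": force on a finger pad.
Only numpy, scipy, OpenCV 4.12 (cv2) and the standard library are available. Lean on these libraries where they do the work, as an engineer would, in place of code of your own. Each camera call takes 0.05 s, during which the arm holds its last target. There are 200 camera calls.

## Task

Get the slide scanner ready and start it: push the slide tray fully home into the scanner's side, then gently lower the open lid all the way down onto its stops, slowly enough not to bang it. Only once the lid is shut, press the yellow foot-switch pedal on the bench right down to its stop, hold it a moment and let it come back up. Leave the other things on the bench where they stand.

Things in the scene. Friction and masses are not known exactly. Their poses are not given: they have to be found in the camera images.
- scanner: Slide scanner, a light grey open-topped box 210 mm deep (its x) by 240 mm wide (its y) by 90 mm high, fixed on the bench; its origin is the centre of its underside, z up. The lid is hinged along its far (+x) rim; the tray comes out of its left (+y) side, between two cheeks that stand 50 mm out of it. It may stand turned by up to 0.2 rad.
- tray (a joint): Slide tray travel in m: 0 = fully home (its end plate flat against the ends of the two cheeks), grows as the tray is out along the scanner's +y (at most 0.10). About 2 N moves it; it stays where it is left.
- tray_face (a point): Centre of the outer face of the tray's teal end plate. The plate is 180 mm long along the scanner's x, 12 mm thick and reaches from 20 to 60 mm above the bench; this point is 40 mm above the bench. Axes are the scanner's: +y points straight out of the face, so the tray is pushed home along -y.
- lid (a joint): Lid angle in rad: 0 = shut on its stops, grows as it opens (1.57 = upright). A stiff friction hinge holds it at any angle, so it must be pushed down all the way; it takes about 3 to 8 N near its free edge, more when pushed faster.
- lid_hinge (a point): Point on the hinge axis of the lid, at the middle of its width, 95 mm to +x of the scanner's centre and 92 mm above the bench. Axes are the scanner's; the hinge axis is its y. It does not move with the lid.
- lid_push (a point): Point on the lid's outer (upper) face, mid-width, 165 mm from the hinge axis. The lid: light grey slab, 200 mm from hinge to free edge, 230 mm wide, 22 mm thick (outer face 22 mm above the hinge axis when shut), with a teal lip 12 mm thick standing 12 mm out of its free edge. Axes turn with the lid: x from free edge to hinge, z out of the outer face (up when shut).
- pedal (a joint): Foot-switch pedal angle in rad: 0 = up (at rest), 0.22 = down on its stop. The spring brings it back up. Pressed at point pedal_press it takes about 4 N to start and 10 to 11 N fully down.
- pedal_press (a point): Point on top of the yellow pedal, mid-width, 95 mm from its hinge and 30 mm from its free edge; about 61 mm above the bench when up, 20 mm lower when down. The pedal is 125 mm long, 84 mm wide, 9 mm thick, on a black base 145 by 105 mm. The -x axis points from the hinge towards the free edge; axes turn with the pedal.
- tipbox: Bystander: pipette tip box, blue with a pale lid, 122 by 87 by 67 mm; origin under its centre.
- bottle: Bystander: white bottle with a blue cap, 60 mm across and 150 mm high, close by the right side of the scanner; origin under its centre.
- beaker: Bystander: glass beaker, 68 mm across and 85 mm high, in front of the scanner; origin under its centre.
- dish: Bystander: flat culture dish, 94 mm across and 17 mm high, in front of and left of the scanner; origin under its centre.
- tuberack: Bystander: orange tube rack, 80 by 140 by 60 mm, in front of and right of the scanner; origin under its centre.
Things that resemble listed ones, but are neither listed nor needed, are in the scene too. What is shaped like the part that bears pedal but purple or turquoise is not meant.

How it is judged:
By the outcome, as a careful person would: the job done as asked, in the order asked, and still so for the second after the job is handed in, with the robot touching nothing.
It also fails if it takes over 64 s, if anything falls off the work surface, if the arm or the gripper's body presses on something with over 40 N, if the wrist force passes 120 N, or if a joint passes its speed limit or range.

## Working session

There is one attempt and no reset: what is moved stays moved. The work goes in short steps, Python scripts to look and compute and a tool call to move; the robot and the scene stay as the last step left them, time stands still between calls to the robot, and variables do not carry over. Pictures are saved under pics/ and viewed, at most 10 in all, crops included, and the job is handed in when it is done.

Besides the shell and the picture viewer there is one more tool, called as a command line: name --argument value ..., lists and objects as JSON in quotes. apply_moves: Moves the arm, as the interface text tells. Its arguments: {"type":"object","properties":{"motion":{"type":"array","items":{"type":"object","properties":{"jaw":{"type":"number"},"xyz":{"type":"array","items":{"type":"number"}},"twist":{"type":"number"}}}},"grip_force":{"type":"number"}},"required":["motion"]}

```bash
mkdir -p pics; ls; python3 - <<'E'
from workcell import sensors,camera,camera_params,bot
import cv2,numpy as np
o=sensors.get_obs();print(o, bot.tcp_to_tips)
for n in ("scene","side"):
    p,d=camera(n);cv2.imwrite(f"pics/{n}0.png",p[:,:,::-1]);np.savez(f"{n}0.npz",p=p,d=d)
    print(n,camera_params(n))
E
```

```text
pics
{'time': 0.0, 'q': array([-7.67188067e+01,  5.01222709e+00,  1.00338450e+01,  9.50999409e+01,
       -1.82307728e-04,  9.00003830e+01]), 'qd': array([ 0.08458464,  0.07125457, -0.14883233,  0.08390045,  0.00438936,
       -0.03167157]), 'joint_efforts': array([-2.59188157e-03, -5.20393610e+01,  4.64799964e+01,  1.64422451e-02,
       -1.03270572e-04,  8.18861650e-06]), 'ee_pos': array([ 0.12630227, -0.53508438,  0.24756679]), 'tcp_rot': array([-1.79921677e+02,  1.82831057e-04,  1.32808106e+01]), 'wrist_force': array([ 0.60331499, -0.28988498,  0.10612569]), 'torque': array([ 0.01646017,  0.02951802, -0.01839977]), 'grasp_force': 0.0, 'opening': 0.08532399547002083} 0.017
scene {'mtx': array([[417.93143272,   0.        , 316.05135945],
       [  0.        , 417.93143272, 200.95082952],
       [  0.        ,   0.        ,   1.        ]]), 'rvec': array([ 0.89505023,  2.35821596, -1.26368041]), 'tvec': array([ 0.36007455, -0.15075677,  1.70172258])}
side {'mtx': array([[444.97992173,   0.        , 330.48644528],
       [  0.        , 444.97992173, 205.08667509],
       [  0.        ,   0.        ,   1.        ]]), 'rvec': array([ 0.50709137, -2.52729022,  1.40770172]), 'tvec': array([0.52117239, 0.14616155, 1.30276099])}
```

View pics/scene0.png

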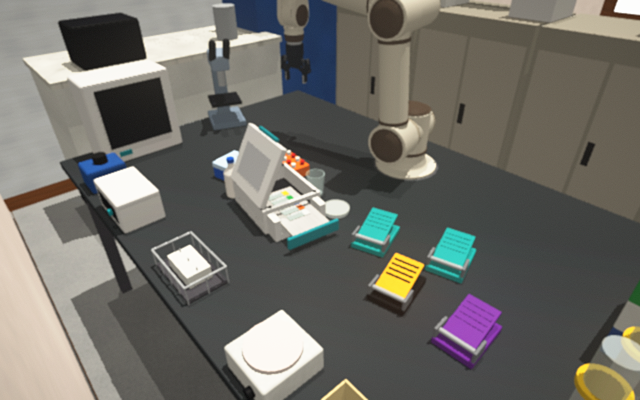

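View pics/side0.png

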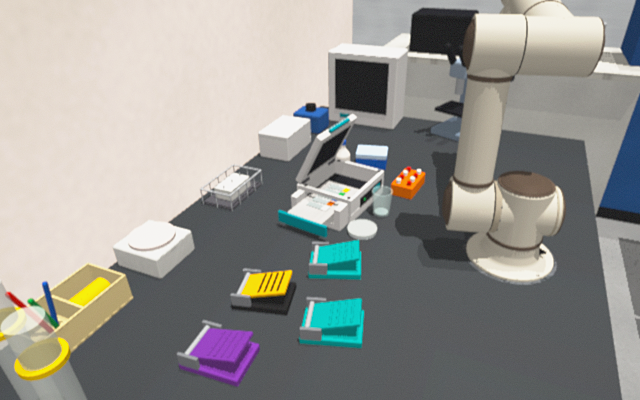

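The scene view shows the scanner around (270,190) with its lid open, the teal tray plate at (313,233), the yellow pedal at (398,278) and its lip at (268,132). In the side view the tray plate is at (302,222), the lip at (343,125) and the pedal at (265,288).

```bash
cat > h.py <<'E'
import numpy as np,cv2
from workcell import camera_params
def cloud(n,f=None,pd=None):
    if pd is None:
        z=np.load(f or f"{n}0.npz");p,d=z['p'],z['d']
    else: p,d=pd
    c=camera_params(n);R=cv2.Rodrigues(c['rvec'])[0];K=c['mtx']
    v,u=np.mgrid[:400,:640]
    X=np.stack([(u-K[0,2])/K[0,0]*d,(v-K[1,2])/K[1,1]*d,d],-1)
    W=(X-c['tvec'].ravel())@R
    W[d<=0]=np.nan
    return p,cv2.cvtColor(p,cv2.COLOR_RGB2HSV),W
E
python3 - <<'E'
from h import *
np.set_printoptions(precision=4,suppress=True)
for n in("scene","side"):
    p,h,W=cloud(n)
    H,S,V=[h[...,i].astype(int) for i in range(3)]
    for nm,m in (("yellow",(abs(H-24)<6)&(S>170)&(V>120)),("teal",(abs(H-89)<8)&(S>130)&(V>50)),("orange",(abs(H-8)<7)&(S>180)&(V>120)),("blue",(abs(H-108)<8)&(S>130)&(V>60))):
        k,L,st,c=cv2.connectedComponentsWithStats(m.astype(np.uint8))
        for i in range(1,k):
            if st[i,4]<30: continue
            w=W[L==i];w=w[np.isfinite(w[:,0])]
            if len(w)<10: continue
            md=np.median(w,0)
            if np.linalg.norm(md[:2])>1.2: continue
            mm=(abs(w-md)<.2).all(1); w=w[mm]
            r=cv2.minAreaRect((w[:,:2]*1000).astype(np.float32))
            print(n,nm,st[i],"med",md,"lo",np.percentile(w,2,0),"hi",np.percentile(w,98,0),"rect",np.round(r[0]),np.round(r[1]),round(r[2],1))
E
```

```text
scene yellow [ 376  253   48   44 1071] med [0.5642 0.4312 0.0541] lo [0.504  0.3816 0.0402] hi [0.6151 0.4749 0.0692] rect [529. 411.] [184. 108.] 18.2
scene yellow [623 327  12  11  71] med [0.6188 0.8913 0.3008] lo [0.6047 0.8875 0.2988] hi [0.6301 0.8948 0.3033] rect [616. 891.] [28.  8.] 2.9
scene yellow [575 363  25  37 345] med [0.7619 0.8781 0.3002] lo [0.726  0.8678 0.2919] hi [0.7728 0.8994 0.3025] rect [751. 880.] [58. 21.] 34.1
scene yellow [626 391   8   9  45] med [0.7328 0.9291 0.3009] lo [0.7229 0.9263 0.2995] hi [0.7429 0.9323 0.3156] rect [734. 930.] [ 6. 22.] 85.3
scene teal [259 126  20  15  78] med [ 0.5809 -0.0977  0.2844] lo [ 0.5712 -0.1588  0.2802] hi [ 0.5892 -0.0476  0.2886] rect [ 578. -105.] [122.  12.] 82.0
scene teal [121 150  11   6  34] med [ 0.8303 -0.7952  0.0397] lo [ 0.8105 -0.8014  0.0349] hi [ 0.8492 -0.7856  0.0515] rect [ 829. -794.] [39. 19.] 10.3
scene teal [358 207  42  37 913] med [0.433  0.2496 0.0538] lo [0.3741 0.1943 0.0149] hi [0.4927 0.2944 0.0689] rect [403. 224.] [199. 119.] 26.5
scene teal [107 208   6   8  37] med [ 1.0313 -0.374
[... 2702 characters left out ...]
7] lo [ 0.4262  0.4352 -0.002 ] hi [0.4535 0.4919 0.023 ] rect [441. 458.] [12. 79.] 17.7
side orange [391 172  34  27 308] med [ 0.3591 -0.2047  0.027 ] lo [ 0.3287 -0.3214  0.0068] hi [ 0.4146 -0.1952  0.0461] rect [ 372. -266.] [146.  81.] 81.3
side blue [294 107  35  26 498] med [ 0.9089 -0.6411  0.0796] lo [ 0.8835 -0.7224  0.0138] hi [ 1.0099 -0.6103  0.0951] rect [ 951. -670.] [137. 125.] 0.1
side blue [355 159  32  11 189] med [ 0.5367 -0.3707  0.033 ] lo [ 0.4955 -0.4157  0.0103] hi [ 0.6043 -0.3534  0.0464] rect [ 564. -398.] [131.  85.] 11.2
side blue [ 43 282  14  39 168] med [0.9623 0.7131 0.1001] lo [0.95   0.7086 0.0396] hi [0.9754 0.7165 0.1548] rect [964. 712.] [33. 10.] 0.6
```

```bash
python3 - <<'E'
from h import *
np.set_printoptions(precision=4,suppress=True)
for n in("scene","side"):
    p,h,W=cloud(n)
    H,S,V=[h[...,i].astype(int) for i in range(3)]
    X,Y,Z=W[...,0],W[...,1],W[...,2]
    t=(abs(H-89)<8)&(S>130)&(V>50)&(Y<.17)&(Y>.1)&(X>.45)&(X<.75)
    f=t&(Z>.024)&(Z<.056)
    w=W[f]
    for _ in range(3):
        a=np.polyfit(w[:,0],w[:,1],1);r=w[:,1]-np.polyval(a,w[:,0]);w=w[abs(r)<.004]
    yaw=np.arctan(a[0]);ex=np.array([np.cos(yaw),np.sin(yaw)]);ey=np.array([-ex[1],ex[0]])
    s=W[t][:,:2]@ex;lo,hi=np.percentile(s,[1,99]);q=np.median(w[:,:2]@ey)
    print(n,"tray yaw",yaw,"len",hi-lo,"face centre",ex*(lo+hi)/2+ey*q, r.std())
    # grey scanner/lid pts
    fc=ex*(lo+hi)/2+ey*q
    x=(W[...,:2]-fc)@ex;y=(W[...,:2]-fc)@ey
    g=(Z>.03)&(Z<.32)&(x>-.13)&(x<.13)&(y<-.04)&(y>-.5)&(S<40)
    lidm=g&(Z>.125)&(x>-.06)
    b=np.stack([x[lidm],y[lidm],Z[lidm]],1)
    if n=="scene":
        for _ in range(4):
            c=b.mean(0);n_=np.linalg.svd(b-c,full_matrices=False)[2][2];b=b[abs((b-c)@n_)<.004]
        print("lid plane c",c,"n",n_,"angle",np.arctan2(n_[0],n_[2]),len(b),"ext",np.percentile(b,[1,99],0))
    L=(abs(H-89)<8)&(S>130)&(Z>.25)&(abs(x)<.15)
    l=np.stack([x[L],y[L],Z[L]],1);print("lip",np.percentile(l,[3,50,97],0))
    # cheeks: topmost grey points with y in -.15..0
    cm=(abs(x)<.12)&(y<-.005)&(y>-.2)&(S<40)&(Z>.03)&(Z<.12)
    cc=np.stack([x[cm],y[cm],Z[cm]],1)
    hh,e=np.histogram(cc[:,1],20,(-.2,0));print(hh)
    print("rim z .08-.1 y,x pct",np.percentile(cc[cc[:,2]>.08][:,:2],[1,99],0) if (cc[:,2]>.08).any() else 0)
    # pedal
    m=(abs(H-24)<6)&(S>170)&(V>120)&(Y<.5)&(Y>.3)&(X<.7)&(Z>.03)
    w=W[m]
    for _ in range(4):
        c=w.mean(0);k=np.linalg.svd(w-c,full_matrices=False)[2][2];k*=np.sign(k[2]);w=w[abs((w-c)@k)<.003]
    m2=m.copy();
    rc=cv2.minAreaRect((w[:,:2]*1000).astype(np.float32))
    print("pedal c",c,"n",k,"tilt dir yaw",np.degrees(np.arctan2(k[1],k[0])),"rect",rc, "z",np.percentile(w[:,2],[1,99]))
    # white/black neighbours extents: grey hinge bar
    g=(S<60)&(V>100)&(abs(X-.6)<.12)&(abs(Y-.43)<.12)&(Z>.02)
    print("hingebar",np.median(W[g],0),np.percentile(W[g],[2,98],0))
    print("dish/others", [ (nm,np.median(W[q_],0),np.percentile(W[q_],[2,98],0)) for nm,q_ in (("dish",(S<60)&(V>100)&(X>.38)&(X<.56)&(Y>0)&(Y<.2)&(Z>.008)&(Z<.03)),)])
E
```

```text
scene tray yaw -0.14860315311339964 len 0.17159172425991476 face centre [0.6087 0.1388] 0.0015458993684100042
lid plane c [ 0.0581 -0.2392  0.2053] n [0.8861 0.0045 0.4634] angle 1.0889419842922703 2066 ext [[ 0.0174 -0.3579  0.1269]
 [ 0.0989 -0.1326  0.2797]]
lip [[ 0.0027 -0.2976  0.2803]
 [ 0.0077 -0.238   0.2844]
 [ 0.0113 -0.1897  0.2885]]
[ 89  61  45  46  71 120 309 319 116 119 132 180 188  80  85  85  89  85
  37   7]
rim z .08-.1 y,x pct [[-0.1074 -0.1968]
 [ 0.1091 -0.1245]]
pedal c [0.5624 0.4316 0.0547] n [0.2329 0.0537 0.971 ] tilt dir yaw 12.975833799200933 rect ((559.293212890625, 429.0919189453125), (113.6519775390625, 84.2624740600586), 13.568952560424805) z [0.0406 0.0696]
hingebar [0.6215 0.4385 0.0454] [[0.4866 0.3127 0.036 ]
 [0.6449 0.4957 0.0532]]
dish/others [('dish', array([0.4356, 0.0606, 0.0186]), array([[0.3917, 0.0122, 0.0102],
       [0.4781, 0.0985, 0.0222]]))]
side tray yaw -0.14542934955950748 len 0.22036509220904849 face centre [0.5833 0.1424] 0.0017933945410281947
lip [[ 0.023  -0.2962  0.279 ]
 [ 0.0278 -0.2369  0.2835]
 [ 0.0332 -0.1924  0.2869]]
[ 86  53  50  44  86 107 247 279 101 110 123 176 158  69  70  75  75  67
  15   0]
rim z .08-.1 y,x pct [[-0.082  -0.1983]
 [ 0.1194 -0.1246]]
pedal c [0.5598 0.4298 0.055 ] n [0.2318 0.0599 0.9709] tilt dir yaw 14.490565774191936 rect ((561.2704467773438, 428.41259765625), (116.48320770263672, 89.76350402832031), 12.976158142089844) z [0.04   0.0693]
hingebar [0.6105 0.4668 0.0436] [[0.4828 0.3118 0.0221]
 [0.6444 0.4971 0.0516]]
dish/others [('dish', array([0.4515, 0.0581, 0.0173]), array([[0.395 , 0.0083, 0.0089],
       [0.5467, 0.0972, 0.0285]]))]
```

apply_moves --motion '[{"jaw":-1,"xyz":[48,-35,0],"twist":0.076},{"jaw":-1,"xyz":[97,-70,0],"twist":0.152},{"jaw":-1,"xyz":[146,-105,0],"twist":0.228},{"jaw":-1,"xyz":[195,-140,0],"twist":0.304},{"jaw":-1,"xyz":[244,-175,0],"twist":0.378}]'

```text
time: 0.72
ee_pos: [0.3245, -0.3073, 0.2481]
tcp_rot: [-180.0, -0.0, -8.5]
wrist_force: [0.4, 0.6, -0.7]
opening: 0.0002
grasp_force: 0.0
```

apply_moves --motion '[{"jaw":-1,"xyz":[5,-60,0]},{"jaw":-1,"xyz":[11,-120,0]},{"jaw":-1,"xyz":[17,-180,0]},{"jaw":-1,"xyz":[23,-240,0]},{"jaw":-1,"xyz":[29,-300,0]}]'

```text
validation failed for argument at $.mo...
```

apply_moves --motion '[{"jaw":-1,"xyz":[6,-60,0]},{"jaw":-1,"xyz":[15,-120,0]},{"jaw":-1,"xyz":[30,-180,0]},{"jaw":-1,"xyz":[70,-220,0]},{"jaw":-1,"xyz":[120,-240,0]}]'

```text
validation failed for argument at $.mo...
```

apply_moves --motion '[{"jaw":-1,"xyz":[5,-60,0],"twist":0},{"jaw":-1,"xyz":[11,-120,0],"twist":0},{"jaw":-1,"xyz":[17,-180,0],"twist":0},{"jaw":-1,"xyz":[23,-240,0],"twist":0},{"jaw":-1,"xyz":[29,-300,0],"twist":0}]'

```text
time: 1.35
ee_pos: [0.3929, -0.0393, 0.2482]
tcp_rot: [-178.9, 0.0, -6.5]
wrist_force: [-0.2, -0.5, 0.9]
opening: 0.0001
grasp_force: 0.0
```

apply_moves --motion '[{"jaw":-1,"xyz":[6,-60,0],"twist":0},{"jaw":-1,"xyz":[15,-120,0],"twist":0},{"jaw":-1,"xyz":[30,-180,0],"twist":0},{"jaw":-1,"xyz":[70,-220,0],"twist":0},{"jaw":-1,"xyz":[120,-240,0],"twist":0}]'

```text
time: 1.98
ee_pos: [0.4695, -0.0061, 0.2519]
tcp_rot: [-176.6, 0.1, -2.7]
wrist_force: [0.2, -1.3, 0.3]
opening: 0.0003
grasp_force: 0.0
```

```bash
python3 - <<'E'
from workcell import sensors,camera
import cv2
o=sensors.get_obs();print({k:o[k].round(2) for k in('q','qd','joint_efforts','ee_pos','tcp_rot','wrist_force')})
p,d=camera("scene");cv2.imwrite("pics/s1.png",p[:,:,::-1])
E
```

```text
{'q': array([ -2.71,  -5.89,  -0.36,  95.61,   3.44, 179.94]), 'qd': array([ 0.81, 29.43, 26.4 , -3.07, -0.61,  0.07]), 'joint_efforts': array([  0.06, -44.05,  43.15,   0.31,   0.23,  -0.  ]), 'ee_pos': array([ 0.47, -0.01,  0.25]), 'tcp_rot': array([-1.7656e+02,  8.0000e-02, -2.6500e+00]), 'wrist_force': array([ 0.16, -1.26,  0.27])}
```

View pics/s1.png

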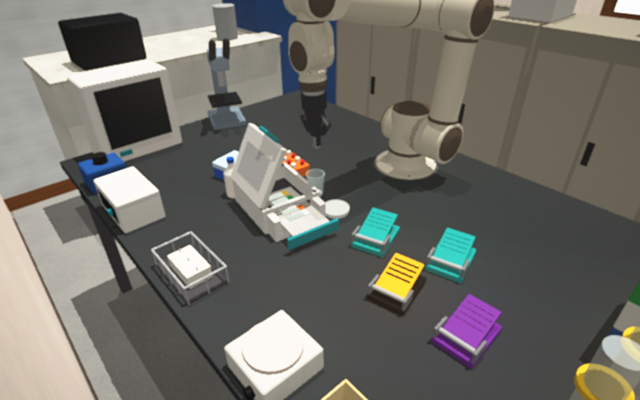

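The gripper hangs at about (315,120) and joint 6 is at its limit, so I'll turn the tool a quarter back.

apply_moves --motion '[{"jaw":-1,"xyz":[0,0,0],"twist":-0.15},{"jaw":-1,"xyz":[0,0,0],"twist":-0.33},{"jaw":-1,"xyz":[0,0,0],"twist":-0.5},{"jaw":-1,"xyz":[0,0,0],"twist":-0.68},{"jaw":-1,"xyz":[0,0,0],"twist":-0.85}]'

```text
time: 2.65
ee_pos: [0.4688, -0.0062, 0.2516]
tcp_rot: [-177.6, -2.5, 46.3]
wrist_force: [-1.1, 0.6, -0.2]
opening: 0.0001
grasp_force: 0.0
```

```bash
cat > to.py <<'E'
# usage: to.py x y z ... (world TCP targets) -> tool-frame shifts mm
import sys,numpy as np
from scipy.spatial.transform import Rotation as Ro
from workcell import sensors
o=sensors.get_obs();R=Ro.from_euler('xyz',o['tcp_rot'],degrees=True).as_matrix()
print("t",round(o['time'],2),"tcp",o['ee_pos'].round(4),"rot",o['tcp_rot'].round(2),"z",R[:,2].round(3),"F",o['wrist_force'].round(1))
v=np.array(sys.argv[1:],float).reshape(-1,3)
print(((v-o['ee_pos'])@R*1000).round(1).tolist())
E
python3 to.py .45 .15 .25 .47 .2 .25 .55 .22 .25 .62 .21 .25 .62 .21 .055
```

```text
t 2.65 tcp [ 0.4688 -0.0062  0.2516] rot [-177.65   -2.52   46.3 ] z [ 0.001  0.06  -0.998] F [-1.1  0.6 -0.2]
[[99.8, -121.2, 11.0], [149.7, -141.2, 14.0], [219.3, -97.0, 15.2], [260.4, -39.5, 14.7], [251.8, -31.5, 209.3]]
```

apply_moves --motion '[{"jaw":-1,"xyz":[33,-40,4],"twist":-0.13},{"jaw":-1,"xyz":[66,-80,7],"twist":-0.26},{"jaw":-1,"xyz":[100,-120,11],"twist":-0.39},{"jaw":-1,"xyz":[150,-140,14],"twist":-0.52},{"jaw":-1,"xyz":[180,-120,15],"twist":-0.62}]'

```text
time: 3.28
ee_pos: [0.5072, 0.2104, 0.2498]
tcp_rot: [-179.6, -3.5, 82.0]
wrist_force: [-0.0, 0.1, 0.4]
opening: 0.0003
grasp_force: 0.0
```

```bash
python3 to.py  .55 .22 .25 .622 .205 .25 .622 .205 .15 .622 .205 .052
```

```text
t 3.27 tcp [0.5072 0.2104 0.2498] rot [-179.59   -3.46   82.  ] z [ 0.001  0.061 -0.998] F [-0.   0.1  0.4]
[[15.5, 41.0, 0.5], [10.6, 114.4, -0.3], [4.6, 115.1, 99.5], [-1.3, 115.8, 197.3]]
```

apply_moves --motion '[{"jaw":-1,"xyz":[13,58,0],"twist":0},{"jaw":-1,"xyz":[10,115,10],"twist":0},{"jaw":-1,"xyz":[6,115,70],"twist":0},{"jaw":-1,"xyz":[3,115,130],"twist":0},{"jaw":-1,"xyz":[0,116,185],"twist":0}]'

```text
time: 3.9
ee_pos: [0.622, 0.2012, 0.0612]
tcp_rot: [-179.5, -3.4, 81.5]
wrist_force: [1.0, 0.5, 0.3]
opening: -0.0
grasp_force: 0.0
```

```bash
python3 to.py .62 .205 .052 .618 .155 .052 .608 .087 .052
```

```text
t 3.9 tcp [0.622  0.2012 0.0612] rot [-179.49   -3.39   81.52] z [-0.     0.06  -0.998] F [1.  0.5 0.3]
[[2.9, -2.5, 9.4], [-46.8, 2.9, 6.4], [-115.4, 3.0, 2.4]]
```

apply_moves --motion '[{"jaw":-1,"xyz":[-20,0,2],"twist":0},{"jaw":-1,"xyz":[-40,0,2],"twist":0},{"jaw":-1,"xyz":[-55,0,2],"twist":0},{"jaw":-1,"xyz":[-65,0,2],"twist":0},{"jaw":-1,"xyz":[-75,0,2],"twist":0}]'

```text
time: 4.53
ee_pos: [0.6116, 0.1282, 0.0592]
tcp_rot: [-179.7, -3.5, 81.6]
wrist_force: [0.2, 3.0, 1.6]
opening: -0.0
grasp_force: 1.2
```

apply_moves --motion '[{"jaw":-1,"xyz":[-8,0,0],"twist":0},{"jaw":-1,"xyz":[-16,0,0],"twist":0},{"jaw":-1,"xyz":[-24,0,0],"twist":0},{"jaw":-1,"xyz":[-30,0,0],"twist":0},{"jaw":-1,"xyz":[-32,0,0],"twist":0}]'

```text
time: 5.15
ee_pos: [0.6061, 0.0966, 0.0556]
tcp_rot: [-179.5, -3.4, 81.6]
wrist_force: [-0.0, 2.9, 1.3]
opening: 0.0
grasp_force: 1.1
```

apply_moves --motion '[{"jaw":-1,"xyz":[-3,0,0],"twist":0},{"jaw":-1,"xyz":[-6,0,0],"twist":0},{"jaw":-1,"xyz":[-8,0,0],"twist":0},{"jaw":-1,"xyz":[-10,0,0],"twist":0},{"jaw":-1,"xyz":[-10,0,0],"twist":0}]'

```text
time: 5.78
ee_pos: [0.6048, 0.0868, 0.0551]
tcp_rot: [-179.5, -3.4, 81.6]
wrist_force: [0.3, 0.5, 0.4]
opening: 0.0002
grasp_force: 0.4
```

apply_moves --motion '[{"jaw":-1,"xyz":[-1.5,0,0],"twist":0},{"jaw":-1,"xyz":[-3,0,0],"twist":0},{"jaw":-1,"xyz":[-4,0,0],"twist":0}]'

```text
time: 6.15
ee_pos: [0.6043, 0.0831, 0.055]
tcp_rot: [-179.6, -3.4, 81.6]
wrist_force: [0.2, 1.9, 0.6]
opening: -0.0001
grasp_force: 1.1
```

apply_moves --motion '[{"jaw":-1,"xyz":[-1.5,0,0],"twist":0},{"jaw":-1,"xyz":[-3,0,0],"twist":0}]'

```text
time: 6.4
ee_pos: [0.6041, 0.0822, 0.0551]
tcp_rot: [-179.6, -3.7, 81.7]
wrist_force: [2.4, 17.5, 1.2]
opening: 0.0002
grasp_force: 9.0
```

apply_moves --motion '[{"jaw":-1,"xyz":[30,0,0],"twist":0},{"jaw":-1,"xyz":[60,0,-20],"twist":0},{"jaw":-1,"xyz":[64,0,-80],"twist":0},{"jaw":-1,"xyz":[68,0,-140],"twist":0},{"jaw":-1,"xyz":[72,0,-200],"twist":0}]'

```text
time: 7.02
ee_pos: [0.6138, 0.1388, 0.2604]
tcp_rot: [-179.6, -3.4, 81.6]
wrist_force: [0.8, -0.2, 0.4]
opening: 0.0002
grasp_force: 0.0
```

```bash
python3 to.py .62 .14 .36 .65 .05 .36 .65 -.112 .36 ; python3 - <<'E'
from h import *
from workcell import camera
np.set_printoptions(precision=4,suppress=True)
for n in("scene","side"):
    p,d=camera(n);p,h,W=cloud(n,pd=(p,d));cv2.imwrite(f"pics/{n}2.png",p[:,:,::-1])
    H,S,V=[h[...,i].astype(int) for i in range(3)]
    X,Y,Z=W[...,0],W[...,1],W[...,2]
    t=(abs(H-89)<8)&(S>130)&(V>50)&(Y<.17)&(Y>.0)&(X>.45)&(X<.75)
    w=W[t&(Z>.024)&(Z<.056)]
    for _ in range(3):
        a=np.polyfit(w[:,0],w[:,1],1);r=w[:,1]-np.polyval(a,w[:,0]);w=w[abs(r)<.004]
    print(n,len(w),a,np.polyval(a,.6))
    w=W[t&(Z<.07)];print(np.percentile(w,[2,98],0))
E
```

```text
t 7.03 tcp [0.6138 0.1388 0.2604] rot [-179.55   -3.4    81.63] z [ 0.001  0.06  -0.998] F [ 0.8 -0.2  0.4]
[[8.0, 5.2, -99.3], [-76.5, 48.0, -104.7], [-236.5, 71.5, -114.4]]
scene 340 [-0.1474  0.1609] 0.0724068790237443
[[0.5172 0.0592 0.0273]
 [0.6823 0.0862 0.0627]]
side 329 [-0.1481  0.1612] 0.07228947502239867
[[0.4832 0.0571 0.0009]
 [0.6798 0.1269 0.0623]]
```

```bash
python3 - <<'E'
import cv2
a=cv2.imread("pics/scene2.png")[130:250,210:350];b=cv2.imread("pics/side2.png")[110:250,260:400]
a=cv2.resize(a,(400,343),interpolation=2);b=cv2.resize(b,(400,400),interpolation=2)
import numpy as np
c=np.zeros((400,800,3),np.uint8);c[:343,:400]=a;c[:,400:]=b;cv2.imwrite("pics/c2.png",c)
E
```

```text
(no output)
```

View pics/c2.png

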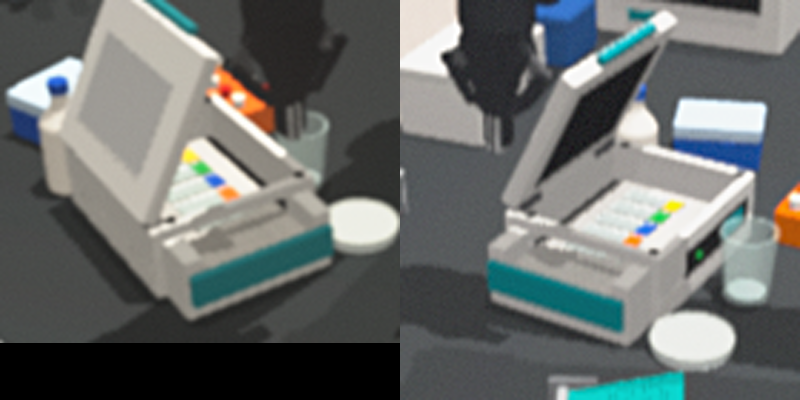

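apply_moves --motion '[{"jaw":-1,"xyz":[8,5,-50],"twist":0},{"jaw":-1,"xyz":[0,10,-100],"twist":0},{"jaw":-1,"xyz":[-40,30,-104],"twist":0},{"jaw":-1,"xyz":[-95,50,-107],"twist":0},{"jaw":-1,"xyz":[-150,60,-110],"twist":0}]'

```text
time: 7.75
ee_pos: [0.6521, -0.0262, 0.3577]
tcp_rot: [-179.5, -3.4, 81.6]
wrist_force: [0.5, 0.0, 0.4]
opening: -0.0
grasp_force: 0.0
```

The crop shows the teal plate flat against both cheek ends (about (260,265) and (555,295)), so the tray is home.

```bash
python3 to.py .648 -.117 .355 .645 -.117 .30 .638 -.116 .280
```

```text
t 7.75 tcp [ 0.6521 -0.0262  0.3577] rot [-179.47   -3.39   81.65] z [-0.001  0.06  -0.998] F [0.5 0.  0.4]
[[-90.4, 9.1, -2.8], [-94.1, 6.7, 52.1], [-95.3, -0.2, 72.2]]
```

apply_moves --motion '[{"jaw":-1,"xyz":[-50,9,0],"twist":0},{"jaw":-1,"xyz":[-90,9,0],"twist":0},{"jaw":-1,"xyz":[-94,9,30],"twist":0},{"jaw":-1,"xyz":[-95,7,55],"twist":0},{"jaw":-1,"xyz":[-95,2,68],"twist":0}]'

```text
time: 8.38
ee_pos: [0.6392, -0.115, 0.2829]
tcp_rot: [-179.4, -3.4, 81.6]
wrist_force: [-1.1, -0.1, -0.5]
opening: 0.0005
grasp_force: 0.0
```

apply_moves --motion '[{"jaw":-1,"xyz":[0,-2,2],"twist":0},{"jaw":-1,"xyz":[0,-4,4],"twist":0}]'

```text
time: 8.62
ee_pos: [0.6358, -0.1136, 0.2818]
tcp_rot: [-179.6, -3.4, 81.6]
wrist_force: [0.5, -0.1, 0.1]
opening: 0.0001
grasp_force: 0.0
```

apply_moves --motion '[{"jaw":-1,"xyz":[0,-3,2],"twist":0},{"jaw":-1,"xyz":[0,-6,4],"twist":0},{"jaw":-1,"xyz":[0,-9,6],"twist":0},{"jaw":-1,"xyz":[0,-12,8],"twist":0}]'

```text
time: 9.12
ee_pos: [0.6238, -0.1112, 0.2735]
tcp_rot: [-179.6, -3.4, 81.6]
wrist_force: [-0.5, -0.5, -0.2]
opening: -0.0003
grasp_force: 0.0
```

apply_moves --motion '[{"jaw":-1,"xyz":[0,-3,2],"twist":0},{"jaw":-1,"xyz":[0,-6,4],"twist":0},{"jaw":-1,"xyz":[0,-9,6],"twist":0}]'

```text
time: 9.5
ee_pos: [0.6151, -0.1096, 0.2677]
tcp_rot: [-179.6, -3.4, 81.6]
wrist_force: [2.4, -1.0, 4.2]
opening: 0.0
grasp_force: 2.0
```

```bash
python3 - <<'E'
import numpy as np
s,t0=.168,1.07
f=lambda t:np.array([-s*np.cos(t)+.022*np.sin(t),s*np.sin(t)+.022*np.cos(t)])
for t in np.r_[np.arange(1.07,.3,-.035),np.arange(.3,-.06,-.02)]:
    d=(f(t)-f(t0))*1000;print(round(t,3),[round(.06*d[1],1),round(d[0],1),round(-d[1],1)])
E
```

```text
1.07 [np.float64(0.0), np.float64(0.0), np.float64(-0.0)]
1.035 [np.float64(-0.1), np.float64(-5.5), np.float64(2.2)]
1.0 [np.float64(-0.3), np.float64(-10.9), np.float64(4.7)]
0.965 [np.float64(-0.4), np.float64(-16.2), np.float64(7.3)]
0.93 [np.float64(-0.6), np.float64(-21.4), np.float64(10.1)]
0.895 [np.float64(-0.8), np.float64(-26.6), np.float64(13.1)]
0.86 [np.float64(-1.0), np.float64(-31.6), np.float64(16.3)]
0.825 [np.float64(-1.2), np.float64(-36.5), np.float64(19.6)]
0.79 [np.float64(-1.4), np.float64(-41.3), np.float64(23.1)]
0.755 [np.float64(-1.6), np.float64(-45.9), np.float64(26.8)]
0.72 [np.float64(-1.8), np.float64(-50.4), np.float64(30.6)]
0.685 [np.float64(-2.1), np.float64(-54.8), np.float64(34.6)]
0.65 [np.float64(-2.3), np.float64(-59.1), np.float64(38.7)]
0.615 [np.float64(-2.6), np.float64(-63.2), np.float64(43.0)]
0.58 [np.float64(-2.8), np.float64(-67.1), np.float64(47.5)]
0.545 [np.float64(-3.1), np.float64(-70.9), np.float64(52.0)]
0.51 [np.float64(-3.4), np.float64(-74.5), np.float64(56.7)]
0.475 [np.float64(-3.7), np.float64(-78.0), np.float64(61.5)]
0
[... 666 characters left out ...]
06.2)]
0.16 [np.float64(-6.6), np.float64(-101.0), np.float64(109.4)]
0.14 [np.float64(-6.8), np.float64(-101.9), np.float64(112.7)]
0.12 [np.float64(-7.0), np.float64(-102.8), np.float64(116.0)]
0.1 [np.float64(-7.2), np.float64(-103.6), np.float64(119.3)]
0.08 [np.float64(-7.4), np.float64(-104.3), np.float64(122.6)]
0.06 [np.float64(-7.6), np.float64(-105.0), np.float64(125.9)]
0.04 [np.float64(-7.8), np.float64(-105.6), np.float64(129.2)]
0.02 [np.float64(-8.0), np.float64(-106.2), np.float64(132.6)]
-0.0 [np.float64(-8.2), np.float64(-106.6), np.float64(135.9)]
-0.02 [np.float64(-8.4), np.float64(-107.0), np.float64(139.3)]
-0.04 [np.float64(-8.6), np.float64(-107.4), np.float64(142.7)]
```

apply_moves --motion '[{"jaw":-1,"xyz":[0,-5.5,2.2],"twist":0},{"jaw":-1,"xyz":[0,-11,4.7],"twist":0},{"jaw":-1,"xyz":[0,-16,7.3],"twist":0},{"jaw":-1,"xyz":[-1,-21,10],"twist":0},{"jaw":-1,"xyz":[-1,-26.5,13],"twist":0}]'

```text
time: 10.12
ee_pos: [0.5884, -0.1057, 0.2549]
tcp_rot: [-179.6, -3.5, 81.6]
wrist_force: [2.3, 0.4, 4.5]
opening: 0.0001
grasp_force: 2.1
```

apply_moves --motion '[{"jaw":-1,"xyz":[0,-5,3.2],"twist":0},{"jaw":-1,"xyz":[0,-10,6.5],"twist":0},{"jaw":-1,"xyz":[0,-14.5,10],"twist":0},{"jaw":-1,"xyz":[-1,-19,13.5],"twist":0},{"jaw":-1,"xyz":[-1,-24,17.5],"twist":0}]'

```text
time: 10.75
ee_pos: [0.5646, -0.1022, 0.2371]
tcp_rot: [-179.5, -3.5, 81.6]
wrist_force: [1.8, 0.2, 4.0]
opening: 0.0001
grasp_force: 1.9
```

Tracking well; at θ≈0.72.

apply_moves --motion '[{"jaw":-1,"xyz":[0,-4.4,4],"twist":0},{"jaw":-1,"xyz":[0,-8.7,8.1],"twist":0},{"jaw":-1,"xyz":[-1,-12.8,12.4],"twist":0},{"jaw":-1,"xyz":[-1,-16.7,17],"twist":0},{"jaw":-1,"xyz":[-1,-20.5,21.4],"twist":0}]'

```text
time: 11.38
ee_pos: [0.5441, -0.0992, 0.2159]
tcp_rot: [-179.5, -3.4, 81.6]
wrist_force: [-0.4, -1.1, 3.5]
opening: 0.0003
grasp_force: 1.7
```

apply_moves --motion '[{"jaw":-1,"xyz":[0,-3.6,4.7],"twist":0},{"jaw":-1,"xyz":[-1,-7.1,9.5],"twist":0},{"jaw":-1,"xyz":[-1,-10.4,14.5],"twist":0},{"jaw":-1,"xyz":[-1,-13.5,19.5],"twist":0},{"jaw":-1,"xyz":[-1.5,-16.4,24.7],"twist":0}]'

```text
time: 12.0
ee_pos: [0.5278, -0.0967, 0.1912]
tcp_rot: [-179.5, -3.4, 81.6]
wrist_force: [0.1, 0.3, 3.8]
opening: -0.0
grasp_force: 1.5
```

apply_moves --motion '[{"jaw":-1,"xyz":[0,-2.8,5.2],"twist":0},{"jaw":-1,"xyz":[-1,-5.3,10.6],"twist":0},{"jaw":-1,"xyz":[-1,-6.7,13.7],"twist":0},{"jaw":-1,"xyz":[-1,-8,16.8],"twist":0},{"jaw":-1,"xyz":[-1,-9.3,20],"twist":0}]'

```text
time: 12.62
ee_pos: [0.5186, -0.0953, 0.1715]
tcp_rot: [-179.6, -3.4, 81.6]
wrist_force: [0.0, -0.9, 2.4]
opening: 0.0003
grasp_force: 1.1
```

apply_moves --motion '[{"jaw":-1,"xyz":[0,-1.2,3.2],"twist":0},{"jaw":-1,"xyz":[0,-2.3,6.4],"twist":0},{"jaw":-1,"xyz":[-0.5,-3.4,9.6],"twist":0},{"jaw":-1,"xyz":[-1,-4.4,12.8],"twist":0},{"jaw":-1,"xyz":[-1,-5.3,16],"twist":0}]'

```text
time: 13.25
ee_pos: [0.5133, -0.0943, 0.1555]
tcp_rot: [-179.6, -3.5, 81.6]
wrist_force: [0.5, 0.2, 2.4]
opening: 0.0003
grasp_force: 1.0
```

apply_moves --motion '[{"jaw":-1,"xyz":[0,-0.8,2.5],"twist":0},{"jaw":-1,"xyz":[0,-1.5,5],"twist":0},{"jaw":-1,"xyz":[-0.5,-2,7],"twist":0},{"jaw":-1,"xyz":[-0.5,-2.5,9],"twist":0},{"jaw":-1,"xyz":[-0.5,-3,11],"twist":0}]'

```text
time: 13.88
ee_pos: [0.5104, -0.0938, 0.1446]
tcp_rot: [-179.6, -3.4, 81.6]
wrist_force: [0.9, -0.2, 1.7]
opening: -0.0003
grasp_force: 0.8
```

apply_moves --motion '[{"jaw":-1,"xyz":[0,0,1.5],"twist":0},{"jaw":-1,"xyz":[0,-0.5,3],"twist":0},{"jaw":-1,"xyz":[0,-0.7,4.5],"twist":0},{"jaw":-1,"xyz":[0,-1,6],"twist":0},{"jaw":-1,"xyz":[0,-1,7],"twist":0}]'

```text
time: 14.5
ee_pos: [0.5092, -0.0932, 0.1376]
tcp_rot: [-179.5, -3.4, 81.6]
wrist_force: [-0.2, -1.5, 1.3]
opening: 0.0
grasp_force: 0.8
```

apply_moves --motion '[{"jaw":-1,"xyz":[0,0,0.8],"twist":0},{"jaw":-1,"xyz":[0,0,1.6],"twist":0},{"jaw":-1,"xyz":[0,0,2.4],"twist":0},{"jaw":-1,"xyz":[0,0,3.2],"twist":0},{"jaw":-1,"xyz":[0,0,4],"twist":0}]'

```text
time: 15.12
ee_pos: [0.5093, -0.0929, 0.1336]
tcp_rot: [-179.5, -3.4, 81.6]
wrist_force: [-1.2, 0.2, 1.2]
opening: -0.0001
grasp_force: 0.8
```

apply_moves --motion '[{"jaw":-1,"xyz":[0,0,0.8],"twist":0},{"jaw":-1,"xyz":[0,0,1.6],"twist":0},{"jaw":-1,"xyz":[0,0,2.4],"twist":0}]'

```text
time: 15.5
ee_pos: [0.5093, -0.0928, 0.1313]
tcp_rot: [-179.6, -3.4, 81.6]
wrist_force: [-2.0, -0.7, 5.3]
opening: -0.0001
grasp_force: 3.1
```

apply_moves --motion '[{"jaw":-1,"xyz":[0,0,0.8],"twist":0},{"jaw":-1,"xyz":[0,0,1.6],"twist":0}]'

```text
time: 15.75
ee_pos: [0.5094, -0.0929, 0.1311]
tcp_rot: [-179.6, -3.4, 81.6]
wrist_force: [-6.8, -0.9, 16.6]
opening: -0.0001
grasp_force: 8.2
```

apply_moves --motion '[{"jaw":-1,"xyz":[0,0,-15],"twist":0},{"jaw":-1,"xyz":[0,0,-60],"twist":0},{"jaw":-1,"xyz":[50,0,-80],"twist":0},{"jaw":-1,"xyz":[110,0,-80],"twist":0},{"jaw":-1,"xyz":[170,0,-80],"twist":0}]'

```text
time: 16.38
ee_pos: [0.5344, 0.0719, 0.2208]
tcp_rot: [-179.6, -3.5, 81.6]
wrist_force: [1.3, -0.2, -0.4]
opening: 0.0002
grasp_force: 0.0
```

```bash
python3 to.py .51 .2 .2 .528 .421 .2 .528 .421 .09; python3 - <<'E'
from h import *
from workcell import camera
np.set_printoptions(precision=4,suppress=True)
for n in("scene","side"):
    p,d=camera(n);p,h,W=cloud(n,pd=(p,d));cv2.imwrite(f"pics/{n}3.png",p[:,:,::-1])
    H,S,V=[h[...,i].astype(int) for i in range(3)]
    x=(W[...,:2]-[.5725,-.108])@[.989,-.1465];y=(W[...,:2]-[.5725,-.108])@[.1465,.989];Z=W[...,2]
    m=(abs(x)<.09)&(abs(y)<.1)&(Z>.1)&(Z<.13);A=np.c_[x[m],y[m],np.ones(m.sum())]
    print(n,np.linalg.lstsq(A,Z[m],rcond=None)[0],m.sum())
    m=(abs(H-24)<6)&(S>170)&(V>120)&(abs(W[...,1]-.42)<.08)&(W[...,0]<.7)&(Z>.03);w=W[m]
    print(w.mean(0))
E
```

```text
t 16.38 tcp [0.5344 0.0719 0.2208] rot [-179.64   -3.47   81.59] z [ 0.003  0.061 -0.998] F [ 1.3 -0.2 -0.4]
[[121.7, -42.7, 28.5], [342.5, -57.2, 42.0], [335.9, -56.5, 151.8]]
scene [-0.0094 -0.      0.1157] 1691
[0.5627 0.4315 0.0547]
side [-0.0003 -0.0014  0.115 ] 1227
[0.5569 0.4311 0.0553]
```

apply_moves --motion '[{"jaw":-1,"xyz":[60,-15,10],"twist":0},{"jaw":-1,"xyz":[120,-30,20],"twist":0},{"jaw":-1,"xyz":[180,-40,25],"twist":0},{"jaw":-1,"xyz":[240,-48,30],"twist":0},{"jaw":-1,"xyz":[300,-54,35],"twist":0}]'

```text
time: 17.1
ee_pos: [0.5242, 0.3781, 0.2038]
tcp_rot: [-179.6, -3.5, 81.6]
wrist_force: [0.8, -0.1, 0.5]
opening: 0.0001
grasp_force: 0.0
```

```bash
python3 to.py .528 .421 .15 .528 .421 .088 .528 .421 .058
```

```text
t 17.1 tcp [0.5242 0.3781 0.2038] rot [-179.59   -3.47   81.63] z [ 0.002  0.061 -0.998] F [ 0.8 -0.1  0.5]
[[39.7, -2.1, 56.3], [35.9, -1.7, 118.2], [34.1, -1.5, 148.1]]
```

apply_moves --motion '[{"jaw":-1,"xyz":[38,-2,30],"twist":0},{"jaw":-1,"xyz":[38,-2,75],"twist":0},{"jaw":-1,"xyz":[36,-2,110],"twist":0},{"jaw":-1,"xyz":[36,-2,118],"twist":0},{"jaw":-1,"xyz":[36,-2,122],"twist":0}]'

```text
time: 17.73
ee_pos: [0.5281, 0.4196, 0.0847]
tcp_rot: [-179.6, -3.5, 81.6]
wrist_force: [0.5, -0.2, 0.7]
opening: -0.0002
grasp_force: 0.0
```

apply_moves --motion '[{"jaw":-1,"xyz":[0,0,4],"twist":0},{"jaw":-1,"xyz":[0,0,8],"twist":0},{"jaw":-1,"xyz":[0,0,12],"twist":0},{"jaw":-1,"xyz":[0,0,16],"twist":0}]'

```text
time: 18.23
ee_pos: [0.5276, 0.4208, 0.0686]
tcp_rot: [-179.6, -3.5, 81.6]
wrist_force: [-2.7, -1.1, 6.0]
opening: 0.0001
grasp_force: 3.1
```

apply_moves --motion '[{"jaw":-1,"xyz":[0,0,3],"twist":0},{"jaw":-1,"xyz":[0,0,6],"twist":0},{"jaw":-1,"xyz":[0,0,9],"twist":0}]'

```text
time: 18.6
ee_pos: [0.5274, 0.4212, 0.0598]
tcp_rot: [-179.6, -3.5, 81.6]
wrist_force: [-4.6, -3.6, 9.4]
opening: 0.0003
grasp_force: 4.3
```

apply_moves --motion '[{"jaw":-1,"xyz":[0,0,1],"twist":0},{"jaw":-1,"xyz":[0,0,2],"twist":0}]'

```text
time: 18.85
ee_pos: [0.5273, 0.4212, 0.0579]
tcp_rot: [-179.6, -3.5, 81.6]
wrist_force: [-5.4, -3.8, 9.6]
opening: -0.0003
grasp_force: 4.6
```

apply_moves --motion '[{"jaw":-1,"xyz":[0,0,1],"twist":0},{"jaw":-1,"xyz":[0,0,2],"twist":0}]'

```text
time: 19.1
ee_pos: [0.5273, 0.4213, 0.0573]
tcp_rot: [-179.6, -3.5, 81.6]
wrist_force: [-9.1, -8.5, 21.7]
opening: -0.0003
grasp_force: 10.7
```

apply_moves --motion '[{"jaw":-1,"xyz":[0,0,0.7],"twist":0},{"jaw":-1,"xyz":[0,0,1.4],"twist":0}]'

```text
time: 19.35
ee_pos: [0.5273, 0.4213, 0.0571]
tcp_rot: [-179.6, -3.5, 81.6]
wrist_force: [-11.9, -10.4, 27.1]
opening: 0.0001
grasp_force: 13.8
```

apply_moves --motion '[{"jaw":-1,"xyz":[0,0,0],"twist":0},{"jaw":-1,"xyz":[0,0,0],"twist":0},{"jaw":-1,"xyz":[0,0,0],"twist":0},{"jaw":-1,"xyz":[0,0,0],"twist":0},{"jaw":-1,"xyz":[0,0,0],"twist":0}]'

```text
time: 19.98
ee_pos: [0.5273, 0.4213, 0.0571]
tcp_rot: [-179.6, -3.5, 81.6]
wrist_force: [-10.2, -9.8, 26.0]
opening: 0.0001
grasp_force: 12.6
```

apply_moves --motion '[{"jaw":-1,"xyz":[0,0,-5],"twist":0},{"jaw":-1,"xyz":[0,0,-12],"twist":0},{"jaw":-1,"xyz":[0,0,-20],"twist":0},{"jaw":-1,"xyz":[0,0,-40],"twist":0},{"jaw":-1,"xyz":[0,0,-90],"twist":0}]'

```text
time: 20.6
ee_pos: [0.526, 0.4151, 0.1417]
tcp_rot: [-179.3, -3.2, 81.6]
wrist_force: [0.0, 0.8, 0.5]
opening: 0.0003
grasp_force: 0.0
```

```bash
python3 to.py; python3 - <<'E'
from h import *
from workcell import camera
p,d=camera("side");cv2.imwrite("pics/e.png",p[:,:,::-1]);p,h,W=cloud("side",pd=(p,d))
H,S,V=[h[...,i].astype(int) for i in range(3)];Z=W[...,2]
m=(abs(H-24)<6)&(S>170)&(V>120)&(abs(W[...,1]-.42)<.08)&(W[...,0]<.7)&(Z>.03);print(W[m].mean(0),np.percentile(Z[m],[1,99]))
E
```

```text
t 20.6 tcp [0.526  0.4151 0.1417] rot [-179.32   -3.2    81.63] z [-0.004  0.057 -0.998] F [0.  0.8 0.5]
[]
[0.55724397 0.43343467 0.05498855] [0.03994274 0.06928306]
```

View pics/e.png

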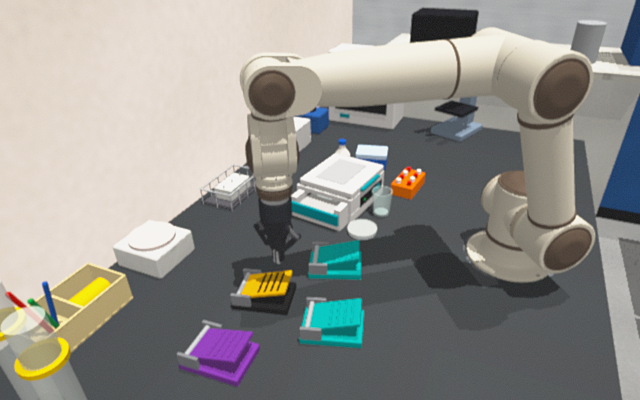

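The lid is shut and the tray home (around (340,190)). The yellow pedal is back up at (265,288), the bystanders are undisturbed, and the gripper is clear of everything.

```bash
python3 -c "
from workcell import bot;print(bot.job_done())"
```

```text
the job is handed in; nothing more can be done
None
```

The tray is pushed fully home, the lid was lowered gently onto its stops, and the yellow pedal was then pressed to its stop, held about 0.6 s and let back up; the job was handed in at about 20.6 s of the 64 s limit, and no verdict came back.

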